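Fill the cell carrier and hold it against the sprung fixture for fastening

ROBOT

A 7-joint arm with a two-finger parallel gripper is mounted at the origin on a cart in front of the work surface, level with it; the furniture and walls round the work are solid. World frame = base frame: x ahead of the robot, y to its left, z up, the work surface at z = 0. Lengths are in m, angles in degrees, forces in N, time in s.
With the tool pointing down it reaches from about 0.425 to 0.875 m from the base axis. Payload 4.7 kg.
Tool frame: the origin (TCP) lies between the finger pads; the fingertips stand 22 mm ahead of it and the grasp point (between the pads) lies 3 mm ahead of it; z points along the fingers, y is the line along which they close (so a half turn about z gives the same grasp; the last joint's range is limited). The gripper opens to 87 mm and grips with 3 to 60 N. Pads are 19 mm wide; open, the fingers measure 117 mm over their backs; the gripper's body (75 mm by 190 mm) begins 51 mm behind the grasp point.
Start: joints at [76.152, 18.392, -4.016, 83.108, 1.295, 78.541, -3.26], TCP at [0.164, -0.629, 0.245] pointing down, gripper open.
Joint ranges: [-163.93, 163.93], [-17.29, 119.83], [-79.2, 71.16], [3.27, 140.29], [-89.18, 269.18], [5.43, 117.66], [-154.24, 154.24]. Speed limits (degrees/s): [147.25, 147.25, 180, 180, 180, 180, 180].

INTERFACE

Orientations are given as [roll, pitch, yaw] about the fixed x, y, z axes, in that order (R = Rz(yaw) Ry(pitch) Rx(roll)).
In Python, from cell import env gives the robot as it stands.
- The arm moves only by the tool drive_tool, never from a script. Its argument "moves" is a list of rows, each a list of 3 entries, a list of its own where there are three numbers: the shift along the tool's x, y, z in mm, then the turn, a rotation vector about the tool's x, y, z in rad, then the closure, from 0 (fully open) to 1 (shut). In form: [[[x, y, z], [wx, wy, wz], jaw], ...]. A call has 1 to 12 rows; each row shifts and turns the commanded pose from where the row before left it, along the tool's axes as they then stand; what a row does not reach is not made up. A row lasts 1/12 s, in which the tool goes at most 41.7 mm and 7.16 degrees, less where a joint would pass 70% of its speed; a pose out of reach is approached as far as the arm can. A call with a gripper value outside its range is refused whole. The fingers move at their own pace and stop on an object; "newtons" is the grip in N (left out, the last holds). Time passes only in rows, so rows that do not move let the fingers close. It gives the time, the measured TCP pose, the force, the opening and the grip force at its end, in the units of the state.
- env.get_obs(): the state, without advancing time (a new reading comes with each control period).
- env.read_camera(name): name is "scene" or "top" or "wrist"; returns (picture, depth): 420x560x3 uint8, blue, green, red; 420x560 float32, m along the optical axis (not along the pixel's ray), 0 where there is no reading.
- env.get_calibration(name): a dict with "fx", "fy", "cx", "cy" (pixels), "T" (4x4, takes a point from camera to world coordinates). Camera axes: x right, y down, z forward; pixel columns grow to the right and rows downward; lengths in m; the calibration is good to about 2 mm. A picture is of the moment at which its call begins: read the wrist's pose just before it. get_calibration takes no time and is no camera call; for the wrist camera it gives the pose at the moment of the call.
- env.sign_off(): hands the job in; it is judged then, once.
The state is a dict: "time_s": time; "qpos": joint angles; "joint_velocities": joint speeds; "effort": joint torques, N m; "tool_pos": TCP position; "tool_rot": TCP orientation; "force": force on the tool from outside, world axes, zero at the start; "wrist_torque": the same for the moment, N m; "grip_width": finger opening in m; "grasp_force": force on a finger pad.
Only numpy, scipy, OpenCV 4.12 (cv2) and the standard library are available. Lean on these libraries where they do the work, as an engineer would, in place of code of your own. Each camera call takes 0.05 s, during which the arm holds its last target. There are 200 camera calls.

TASK

Stand the two spare round cells in the two empty pockets of the black carrier, then take the carrier by its upright tab and slide it along the bench against the white sprung pressure bar of the fixture, centred on the bar and flat against it. Keep pressing steadily with about 10 N, the bar pushed back about half of its 20 mm travel and never shoved harder than twice that force, and finish while still holding it there, so that a colleague can fasten it. Leave the cells already in the carrier in their pockets, and leave the metal plug and the other things on the bench alone.

Things in the scene. Friction and masses are not known exactly. Their poses are not given: they have to be found in the camera images.
- carrier: loose black plastic carrier: a block 48 x 216 x 32 mm (x, y, z) with five round pockets in a row along its y, and in front (-x) a low foot with an upright tab to hold it by. Origin: centre of the block's underside, on the bench. About 200 g empty, 0.55 kg full. Its +x face (24 mm from the origin) is the one that meets the bar
- tab_top (a point): middle of the top edge of the carrier's tab, 77 mm in front (-x) of the carrier's origin, 66 mm above the bench. The tab is an upright plate 10 mm thick (along the carrier's x), 60 mm wide (y), on a 10 mm high foot; 48 mm are clear between it and the block, 59 mm between it and the cells
- fixture: fixed aluminium fixture behind the carrier: a back block 30 x 220 x 34 mm (x, y, z) that carries the sprung pressure bar on its front (-x). Origin: centre of the block's underside; its x points away from the carrier, in the pushing direction; 6 mm high feet stick out at the ends and behind
- bar_face (a point): centre of the front face of the white pressure bar (12 x 216 x 30 mm, underside 3 mm above the bench); at rest 59 mm in front (-x) of the fixture's origin, 18 mm above the bench. It moves with the bar
- press_bar (a joint): how far the pressure bar is pushed back along the fixture's +x: 0 at rest, 0.020 fully back. It springs out by itself; the push is 5 N at the start of the travel and grows by 0.5 N per mm: 10 N at 0.010
- plug: a bystander: round metal connector plug standing among the spares, 18 mm diameter, 52 mm tall (thinner and shorter than a cell, stepped); origin: centre of its underside
- cell_single: a bystander: flat pouch cell, 67 x 93 x 7 mm, lying on the bench; origin: on its underside near the middle
- kelvin_clip: a bystander: probe clip with a blue lever, 36 x 107 x 19 mm, lying on the bench; origin: on its underside near the middle
- pocket1 (a point): centre of the mouth of pocket 1 of the carrier, 32 mm above its underside, at -84 mm along the carrier's y. 30 mm wide, 26 mm deep, with a 3 mm loose dark disc on its floor: a seated cell's underside is 9 mm above the carrier's underside, its top 42 mm above the mouth. Any two of the five may be empty
- pocket2 (a point): centre of the mouth of pocket 2 of the carrier, 32 mm above its underside, at -42 mm along the carrier's y. 30 mm wide, 26 mm deep, with a 3 mm loose dark disc on its floor: a seated cell's underside is 9 mm above the carrier's underside, its top 42 mm above the mouth. Any two of the five may be empty
- pocket3 (a point): centre of the mouth of pocket 3 of the carrier, 32 mm above its underside, at +0 mm along the carrier's y. 30 mm wide, 26 mm deep, with a 3 mm loose dark disc on its floor: a seated cell's underside is 9 mm above the carrier's underside, its top 42 mm above the mouth. Any two of the five may be empty
- pocket4 (a point): centre of the mouth of pocket 4 of the carrier, 32 mm above its underside, at +42 mm along the carrier's y. 30 mm wide, 26 mm deep, with a 3 mm loose dark disc on its floor: a seated cell's underside is 9 mm above the carrier's underside, its top 42 mm above the mouth. Any two of the five may be empty
- pocket5 (a point): centre of the mouth of pocket 5 of the carrier, 32 mm above its underside, at +84 mm along the carrier's y. 30 mm wide, 26 mm deep, with a 3 mm loose dark disc on its floor: a seated cell's underside is 9 mm above the carrier's underside, its top 42 mm above the mouth. Any two of the five may be empty
- cell1: a plain grey round battery cell, 26 mm diameter, 65 mm tall, 60 g, with a 12 mm metal stud on top; origin: centre of its underside, z along its axis. One of the three that are already in the carrier; leave it in
- cell2: a plain grey round battery cell, 26 mm diameter, 65 mm tall, 60 g, with a 12 mm metal stud on top; origin: centre of its underside, z along its axis. One of the three that are already in the carrier; leave it in
- cell3: a plain grey round battery cell, 26 mm diameter, 65 mm tall, 60 g, with a 12 mm metal stud on top; origin: centre of its underside, z along its axis. One of the three that are already in the carrier; leave it in
- spare1: a plain grey round battery cell, 26 mm diameter, 65 mm tall, 60 g, with a 12 mm metal stud on top; origin: centre of its underside, z along its axis. One of the two spares that stand upright on the bench, on the right of the carrier; a tall fixed stack of trays (0.3 m high) stands about 0.1 m behind them
- spare2: a plain grey round battery cell, 26 mm diameter, 65 mm tall, 60 g, with a 12 mm metal stud on top; origin: centre of its underside, z along its axis. One of the two spares that stand upright on the bench, on the right of the carrier; a tall fixed stack of trays (0.3 m high) stands about 0.1 m behind them
Not all that is in view belongs to the job. What is shaped like the cell2 but orange is not meant. What is shaped like the cell3 but green is not meant.

How it is judged (in metres and radians):
On the way, in this order (a step that is already met when the one before it is completed fails the run):
1. both spares stand seated in the pockets of the carrier, beside the three cells already there, before the carrier meets the bar (z of cell1 in the frame of carrier between 0.003 and 0.0125 m and angle between each of cell1, cell2, cell3, spare1, spare2's own z axis and vertical below 0.15 rad and x of cell1 in the frame of carrier between -0.006 and 0.006 m and z of cell2 in the frame of carrier between 0.003 and 0.0125 m and x of cell2 in the frame of carrier between -0.006 and 0.006 m and z of cell3 in the frame of carrier between 0.003 and 0.0125 m and x of cell3 in the frame of carrier between -0.006 and 0.006 m and z of spare1 in the frame of carrier between 0.003 and 0.0125 m and x of spare1 in the frame of carrier between -0.006 and 0.006 m and z of spare2 in the frame of carrier between 0.003 and 0.0125 m and x of spare2 in the frame of carrier between -0.006 and 0.006 m and value of joint press_bar below 0.002 m), for 0.2 s.
2. the carrier is held by the fingers and pressed steadily against the bar (contact force between carrier and press_bar between 6.5 and 13.5 N and value of joint press_bar between 0.004 and 0.016 m and contact force between the fingers and carrier above 2 N and angle between the x axis of carrier and the x axis of fixture, either way round below 0.08 rad and y of carrier in the frame of fixture between -0.015 and 0.015 m and height (world z) of carrier below 0.004 m and angle between carrier's own z axis and vertical below 0.06 rad and linear speed of carrier below 0.01 m/s), for 0.5 s.
At the end, for the whole second after the job is handed in: All five cells seated in the pockets (within 3.5 mm, 0.15 rad); the carrier flat on the bench, at rest, held by the fingers (over 2 N), square to the fixture within 0.08 rad, centred within 15 mm, pressing the bar with 6.5 to 13.5 N (4 to 16 mm back) (all of step 2 and z of cell1 in the frame of carrier between 0.003 and 0.0125 m and angle between each of cell1, cell2, cell3, spare1, spare2's own z axis and vertical below 0.15 rad and x of cell1 in the frame of carrier between -0.006 and 0.006 m and z of cell2 in the frame of carrier between 0.003 and 0.0125 m and x of cell2 in the frame of carrier between -0.006 and 0.006 m and z of cell3 in the frame of carrier between 0.003 and 0.0125 m and x of cell3 in the frame of carrier between -0.006 and 0.006 m and z of spare1 in the frame of carrier between 0.003 and 0.0125 m and x of spare1 in the frame of carrier between -0.006 and 0.006 m and z of spare2 in the frame of carrier between 0.003 and 0.0125 m and x of spare2 in the frame of carrier between -0.006 and 0.006 m); the arm keeps its last pose, push and grip.
It fails at once if the carrier is shoved against the bar with more than 20 N (contact force between carrier and press_bar above 20 N).
It fails at once if a bystander (plug, pouch cell, probe clip) is moved by more than 30 mm (distance of any of plug, cell_single, kelvin_clip from where it was at the start of the episode above 0.03 m).
It fails at once if a cell that was in the carrier is taken out (height (world z) of any of cell1, cell2, cell3 above 0.035 m).
It also fails if it takes over 72 s, if anything falls off the work surface, if the arm or the gripper's body presses on something with over 40 N, if the wrist force passes 120 N, or if a joint passes its speed limit or range.

## Working session

There is one attempt and no reset: what is moved stays moved. The work goes in short steps, Python scripts to look and compute and a tool call to move; the robot and the scene stay as the last step left them, time stands still between calls to the robot, and variables do not carry over. Pictures are saved under pics/ and viewed, at most 10 in all, crops included, and the job is handed in when it is done.

Besides the shell and the picture viewer there is one more tool, called after "Call:" as a command line: name --argument value ..., lists and objects as JSON in quotes. drive_tool: Moves the arm, as the interface text tells. Its arguments: {"type":"object","properties":{"moves":{"type":"array"},"newtons":{"type":"number"}},"required":["moves"]}

```bash
mkdir -p pics; ls; cat > h.py <<'E'
import numpy as np, cv2
from cell import env
from scipy.spatial.transform import Rotation as R
def cloud(name):
    c=env.get_calibration(name); im,d=env.read_camera(name)
    v,u=np.mgrid[0:420,0:560]
    p=np.stack([(u-c['cx'])/c['fx']*d,(v-c['cy'])/c['fy']*d,d],-1)@c['T'][:3,:3].T+c['T'][:3,3]
    return im,d,p,c
E
python3 - <<'E'
from h import *
o=env.get_obs(); print({k:np.round(v,3) for k,v in o.items()})
for n in("scene","top"):
    im,d,p,c=cloud(n); cv2.imwrite(f"pics/{n}1.png",im); np.savez(f"{n}1.npz",im=im,d=d,p=p); print(n,c['fx'],np.round(c['T'],3))
E
```

```text
pics
{'time_s': np.float64(0.0), 'qpos': array([76.152, 18.438, -4.014, 83.174,  1.296, 78.54 , -3.264]), 'joint_velocities': array([ 0.016, -0.092,  0.043, -0.004,  0.004,  0.056, -0.061]), 'effort': array([ 1.0000e-03, -4.9129e+01, -4.0300e-01, -3.1253e+01, -6.4000e-02,
        4.4000e-02,  0.0000e+00]), 'tool_pos': array([ 0.164, -0.628,  0.243]), 'tool_rot': array([-1.79893e+02,  7.00000e-03,  1.46540e+01]), 'force': array([-0.116,  0.996, -0.073]), 'wrist_torque': array([ 0.061, -0.017, -0.016]), 'grasp_force': np.float64(0.0), 'grip_width': np.float64(0.087)}
scene 394.2818332673909 [[-0.512 -0.471  0.718 -0.155]
 [-0.859  0.272 -0.434  0.454]
 [ 0.009 -0.839 -0.544  0.616]
 [ 0.     0.     0.     1.   ]]
top 382.18188981241724 [[ 2.400e-02 -9.920e-01  1.270e-01  4.210e-01]
 [-1.000e+00 -2.400e-02 -1.000e-03  2.300e-02]
 [ 4.000e-03 -1.270e-01 -9.920e-01  1.122e+00]
 [ 0.000e+00  0.000e+00  0.000e+00  1.000e+00]]
```

View pics/scene1.png

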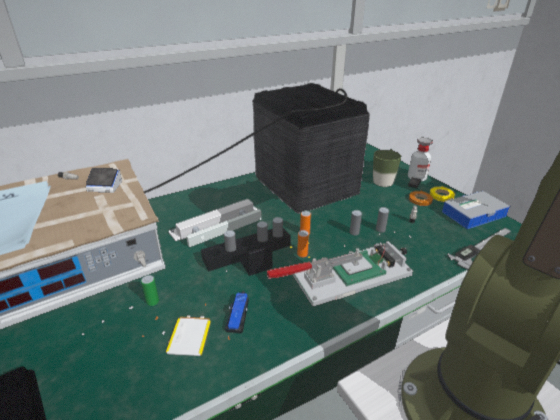

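View pics/top1.png

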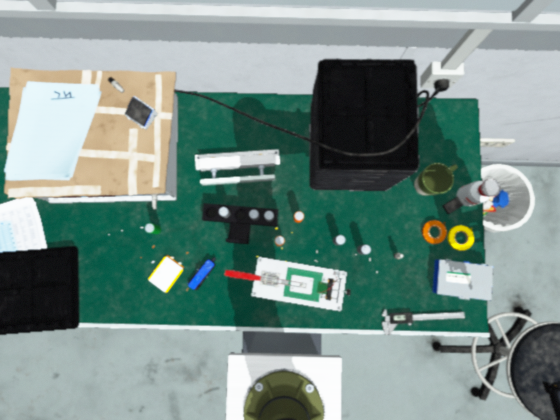

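Scene picture: black carrier (245,248) with three grey cells at (230,240), (262,231), (277,227), and the fixture behind it. Two grey cylinders stand at (355,222) and (382,218), orange decoys at (305,222) and (302,243), and a green one at (150,290). A small thing stands at (413,212). In the top view the carrier is at (240,215), the greys at (340,240) and (366,250), and the small thing at (399,255).

```bash
python3 - <<'E'
from h import *
for n in("top","scene"):
    z=np.load(n+"1.npz"); p=z['p'];im=z['im']
    m=((p[...,2]>.045)&(p[...,2]<.12)&(z['d']>0)&(p[...,0]>.3)&(p[...,0]<.75)&(abs(p[...,1])<.45)).astype(np.uint8)
    k,l,s,c=cv2.connectedComponentsWithStats(m)
    for i in range(1,k):
        if s[i,4]<8: continue
        q=p[l==i]; t=q[q[:,2]>np.percentile(q[:,2],97)-.008]
        print(n,c[i].round(),s[i,2:],"mean",q.mean(0).round(3),"top",((t.min(0)+t.max(0))/2).round(3),"ext",np.ptp(t,axis=0).round(3),im[l==i].mean(0).round())
im=np.load("scene1.npz")['im'];t=np.load("top1.npz")['im']
a=cv2.resize(im[190:260,290:430],None,fx=5,fy=5,interpolation=2);b=cv2.resize(t[190:270,180:420],(700,233),interpolation=2)
cv2.imwrite("pics/crop.png",np.vstack([a,b]))
E
```

```text
top [170. 171.] [  9  57 313] mean [0.658 0.332 0.074] top [0.623 0.331 0.107] ext [0.066 0.004 0.014] [152. 151. 145.]
top [348. 182.] [ 86  45 439] mean [ 0.636 -0.163  0.082] top [ 0.631 -0.172  0.115] ext [0.008 0.216 0.009] [44. 42. 40.]
top [438. 178.] [ 36  32 619] mean [ 0.654 -0.414  0.08 ] top [ 0.65  -0.407  0.1  ] ext [0.084 0.086 0.011] [44. 71. 58.]
top [142. 194.] [12  1 12] mean [0.594 0.414 0.05 ] top [0.594 0.414 0.05 ] ext [0.001 0.032 0.006] [155. 162. 164.]
top [155. 200.] [11 15 76] mean [0.577 0.375 0.06 ] top [0.573 0.377 0.063] ext [0.04  0.018 0.009] [187. 193. 188.]
top [224. 212.] [11 10 80] mean [0.547 0.176 0.072] top [0.548 0.178 0.075] ext [0.022 0.025 0.008] [194. 188. 177.]
top [254. 214.] [10 11 77] mean [0.541 0.094 0.073] top [0.543 0.094 0.076] ext [0.026 0.022 0.009] [146. 140. 131.]
top [269. 215.] [ 9 10 74] mean [0.539 0.052 0.073] top [0.54  0.053 0.075] ext [0.023 0.022 0.008] [151. 145. 135.]
top [299. 216.] [ 9 10 71] mean [ 0.541 -0.031  0.065] top [ 0.542 -0.031  0.067] ext [0.022 0.022 0.009] [201. 207. 214.]
top [151. 228.] [11 10 88]
[... 1830 characters left out ...]
19] mean [0.593 0.392 0.079] top [0.585 0.39  0.115] ext [0.013 0.118 0.009] [141. 135. 129.]
scene [229. 238.] [ 11  15 146] mean [0.542 0.183 0.063] top [0.547 0.181 0.07 ] ext [0.025 0.024 0.01 ] [128. 124. 120.]
scene [303. 236.] [ 11  12 106] mean [0.467 0.027 0.057] top [0.471 0.025 0.06 ] ext [0.027 0.024 0.009] [ 75.  99. 132.]
scene [259. 253.] [ 25  16 238] mean [0.465 0.145 0.057] top [0.468 0.144 0.062] ext [0.014 0.058 0.009] [42. 40. 40.]
scene [314. 265.] [ 96  30 839] mean [0.363 0.063 0.061] top [0.369 0.063 0.068] ext [0.04  0.213 0.01 ] [ 98.  97. 143.]
scene [148. 282.] [ 14  15 165] mean [0.493 0.385 0.057] top [0.498 0.384 0.061] ext [0.028 0.025 0.009] [115. 143.  97.]
```

View pics/crop.png

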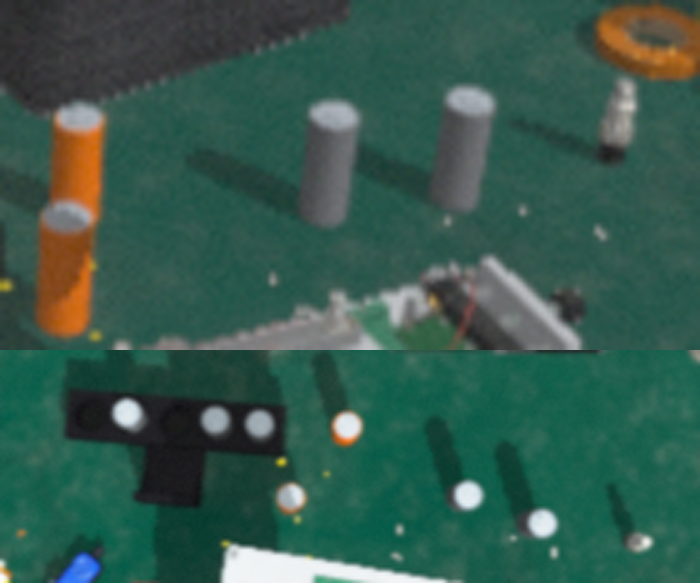

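The two grey full-size cylinders at scene (355,222) and (382,218) are the spares: 65 mm tall and 26 mm across. The thin stepped one at (413,212) is the plug, and the orange ones at (305,222) and (302,243) are decoys. Pockets 3 and 5 are empty. Next I measure the stack front and the bar.

```bash
python3 - <<'E'
from h import *
z=np.load("scene1.npz");p=z['p'].reshape(-1,3)
m=(p[:,2]>.04)&(p[:,2]<.28)&(p[:,1]<-.04)&(p[:,1]>-.33)&(p[:,0]>.52)&(p[:,0]<.8)
q=p[m]
for y in np.arange(-.32,-.04,.04):
    s=q[abs(q[:,1]-y)<.02]; print("stack",y.round(2),len(s),np.percentile(s[:,0],2).round(3) if len(s) else 0)
for n in("top","scene"):
    z=np.load(n+"1.npz");p=z['p'];im=z['im']
    m=(im.min(-1)>140)&(p[...,2]>.024)&(p[...,2]<.05)&(p[...,0]>.56)&(p[...,0]<.72)&(p[...,1]>0)&(p[...,1]<.3)
    k,l,s,c=cv2.connectedComponentsWithStats(m.astype(np.uint8))
    for i in range(1,k):
        if s[i,4]<60: continue
        q=p[l==i]; r=cv2.minAreaRect((q[:,:2]*1000).astype(np.float32)); vx,vy,x0,y0=cv2.fitLine(q[:,:2].astype(np.float32),2,0,.01,.01).ravel()
        print(n,s[i],r,"mean",q.mean(0).round(4),"yaw",np.degrees(np.arctan2(-vx*np.sign(vy),abs(vy))).round(2))
E
```

```text
stack -0.32 5 0.781
stack -0.28 837 0.626
stack -0.24 1017 0.626
stack -0.2 995 0.626
stack -0.16 1188 0.626
stack -0.12 1131 0.625
stack -0.08 2978 0.626
stack -0.04 650 0.641
top [ 199  155   76   29 1126] ((680.9572143554688, 150.7494659423828), (78.27066802978516, 219.8141326904297), 5.244093418121338) mean [0.6842 0.1564 0.0351] yaw 5.53
scene [176 200  75  32 561] ((698.7093505859375, 155.1199188232422), (40.86691665649414, 216.74246215820312), 7.681718826293945) mean [0.6964 0.1726 0.0312] yaw 6.9
scene [186 210  74  31 272] ((647.7188720703125, 150.87762451171875), (14.755020141601562, 211.8229522705078), 5.687814712524414) mean [0.6442 0.1757 0.0297] yaw 6.35
```

Call:
drive_tool --moves '[[[39, 0, 0], [0, 0, 0], 0.35], [[39, 0, 0], [0, 0, 0], 0.35], [[39, 0, 0], [0, 0, 0], 0.35], [[0, -39, 0], [0, 0, 0], 0.35], [[0, -39, 0], [0, 0, 0], 0.35], [[0, -39, 0], [0, 0, 0], 0.35]]'

```text
time_s: 0.6
tool_pos: [0.2485, -0.484, 0.2425]
tool_rot: [-179.8, 0.0, 14.8]
force: [-0.5, 0.2, 1.2]
grip_width: 0.0588
grasp_force: 0.0
```

Call:
drive_tool --moves '[[[29.5, -23, 0], [0, 0, 0], 0.35], [[29.5, -23, 0], [0, 0, 0], 0.35], [[29.5, -23, 0], [0, 0, 0], 0.35], [[29.5, -23, 0], [0, 0, 0], 0.35], [[29.5, -23, 0], [0, 0, 0], 0.35], [[29.5, -23, 0], [0, 0, 0], 0.35], [[29.5, -23, 0], [0, 0, 0], 0.35], [[29.5, -23, 0], [0, 0, 0], 0.35], [[29.5, -23, 0], [0, 0, 0], 0.35]]'

```text
time_s: 1.35
tool_pos: [0.453, -0.2169, 0.2444]
tool_rot: [180.0, 0.0, 14.6]
force: [0.4, -0.3, -0.1]
grip_width: 0.0563
grasp_force: 0.0
```

Call:
drive_tool --moves '[[[0, 0, 0], [0, 0, -0.114], 0.35], [[0, 0, 0], [0, 0, -0.114], 0.35], [[0, 0, 0], [0, 0, -0.114], 0.35], [[0, 0, 0], [0, 0, -0.114], 0.35], [[0, 0, 0], [0, 0, -0.114], 0.35], [[0, 0, 0], [0, 0, -0.114], 0.35], [[0, 0, 0], [0, 0, -0.114], 0.35], [[0, 0, 0], [0, 0, -0.114], 0.35], [[0, 0, 0], [0, 0, -0.114], 0.35], [[0, 0, 0], [0, 0, -0.114], 0.35], [[0, 0, 0], [0, 0, -0.114], 0.35], [[0, 0, 0], [0, 0, 0], 0.35]]'

```text
time_s: 2.35
tool_pos: [0.4522, -0.2185, 0.2441]
tool_rot: [-179.9, -0.0, 86.7]
force: [0.1, -0.0, -0.5]
grip_width: 0.0567
grasp_force: 0.0
```

```bash
python3 - <<'E'
from h import *
o=env.get_obs(); print(o['tool_pos'],o['tool_rot'],o['qpos'])
im,d,p,c=cloud("wrist"); cv2.imwrite("pics/w1.png",im); print(np.round(c['T'],3))
m=((p[...,2]>.045)&(p[...,2]<.1)&(d>0)).astype(np.uint8)
k,l,s,cc=cv2.connectedComponentsWithStats(m)
for i in range(1,k):
    if s[i,4]<100: continue
    q=p[l==i]; t=q[q[:,2]>np.percentile(q[:,2],97)-.008]
    print(cc[i].round(),s[i],"top",((t.min(0)+t.max(0))/2).round(4),"ext",np.ptp(t,axis=0).round(3))
E
```

```text
[ 0.45217222 -0.21850794  0.24410928] [-1.79948522e+02 -1.39220059e-02  8.66676371e+01] [ 50.10817185   1.60062428 -27.66091941 102.81963034   0.77018369
  75.81703273  18.93467692]
[[ 0.998 -0.055 -0.018  0.458]
 [-0.058 -0.954 -0.293 -0.138]
 [-0.001  0.294 -0.956  0.385]
 [ 0.     0.     0.     1.   ]]
[154.   7.] [143   0  21  16 281] top [ 0.3499 -0.0494  0.0559] ext [0.016 0.011 0.009]
[476. 127.] [ 449    0   60  267 8249] top [ 0.6284 -0.1821  0.0956] ext [0.006 0.222 0.009]
[305. 114.] [291 100  28  29 637] top [ 0.4774 -0.1461  0.0631] ext [0.025 0.025 0.008]
[282. 188.] [269 174  26  29 589] top [ 0.4522 -0.2162  0.0627] ext [0.025 0.025 0.009]
```

View pics/w1.png

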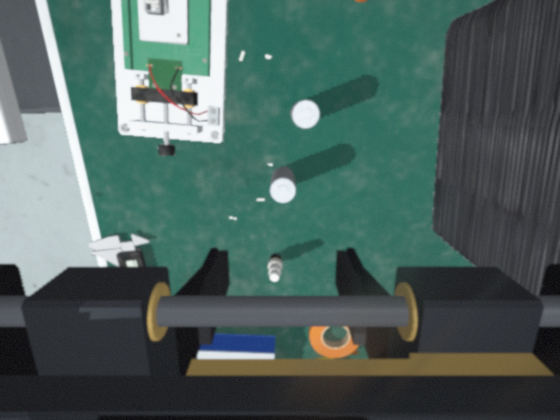

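The wrist view shows the two spares at (305,114) and (282,188) and the plug at (275,268), and confirms the positions. Descending on spare 2.

Call:
drive_tool --moves '[[[2, 0, 32], [0, 0, 0], 0.35], [[0, 0, 32], [0, 0, 0], 0.35], [[0, 0, 32], [0, 0, 0], 0.35], [[0, 0, 32], [0, 0, 0], 0.35], [[0, 0, 32], [0, 0, 0], 0.35], [[0, 0, 20], [0, 0, 0], 0.35], [[0, 0, 13], [0, 0, 0], 0.35], [[0, 0, 0], [0, 0, 0], 0.35]]'

```text
time_s: 3.07
tool_pos: [0.4502, -0.2154, 0.0483]
tool_rot: [-179.7, -0.2, 86.3]
force: [-1.1, -0.0, 0.3]
grip_width: 0.0565
grasp_force: 0.0
```

Call:
drive_tool --moves '[[[0, 0, 0], [0, 0, 0], 0.8], [[0, 0, 0], [0, 0, 0], 0.8], [[0, 0, 0], [0, 0, 0], 0.8], [[0, 0, 0], [0, 0, 0], 0.8], [[0, 0, 0], [0, 0, 0], 0.8], [[0, 0, 0], [0, 0, 0], 0.8], [[0, 0, 0], [0, 0, 0], 0.8], [[0, 0, 0], [0, 0, 0], 0.8]]' --newtons 15

```text
time_s: 3.73
tool_pos: [0.453, -0.217, 0.0522]
tool_rot: [180.0, 0.0, 86.5]
force: [-0.4, 0.8, 4.3]
grip_width: 0.0254
grasp_force: 15.0
```

Call:
drive_tool --moves '[[[0, 0, -10], [0, 0, 0], 0.8], [[0, 0, -30], [0, 0, 0], 0.8], [[0, 0, -40], [0, 0, 0], 0.8], [[0, 0, -40], [0, 0, 0], 0.8], [[0, 0, -40], [0, 0, 0], 0.8], [[0, 0, -30], [0, 0, 0], 0.8], [[0, 0, 0], [0, 0, 0], 0.8]]'

```text
time_s: 4.32
tool_pos: [0.4559, -0.2177, 0.2491]
tool_rot: [179.4, 0.3, 86.5]
force: [0.2, -0.4, -0.7]
grip_width: 0.0255
grasp_force: 15.0
```

Call:
drive_tool --moves '[[[30, 0, 0], [0, 0, 0], 0.8], [[40, 0, 0], [0, 0, 0], 0.8], [[40, 0, 0], [0, 0, 0], 0.8], [[40, 0, 0], [0, 0, 0], 0.8], [[40, 0, 0], [0, 0, 0], 0.8], [[40, 0, 0], [0, 0, 0], 0.8], [[40, 0, 0], [0, 0, 0], 0.8], [[0, 25, 0], [0, 0, 0], 0.8], [[0, 35, 0], [0, 0, 0], 0.8], [[0, 17, 0], [0, 0, 0], 0.8], [[0, 0, 0], [0, 0, 0], 0.8], [[0, 0, 0], [0, 0, 0], 0.8]]'

```text
time_s: 5.32
tool_pos: [0.5457, 0.0484, 0.2406]
tool_rot: [-179.9, -0.1, 86.5]
force: [0.0, 0.7, -1.3]
grip_width: 0.0257
grasp_force: 15.0
```

```bash
python3 - <<'E'
from h import *
o=env.get_obs(); print(o['tool_pos'],o['tool_rot'],o['grip_width'],o['grasp_force'])
im,d,p,c=cloud("wrist"); cv2.imwrite("pics/w2.png",im); np.savez("w2.npz",im=im,d=d,p=p)
m=((p[...,2]>.05)&(p[...,2]<.1)&(d>0)).astype(np.uint8)
k,l,s,cc=cv2.connectedComponentsWithStats(m)
for i in range(1,k):
    if s[i,4]<100: continue
    q=p[l==i]; t=q[q[:,2]>np.percentile(q[:,2],97)-.008]
    print(cc[i].round(),s[i],"top",((t.min(0)+t.max(0))/2).round(4),"ext",np.ptp(t,axis=0).round(3))
m=((p[...,2]>.026)&(p[...,2]<.04)&(d>0)&(im.max(-1)<80)&(p[...,1]<.27)).astype(np.uint8)
q=p[(m>0)&(p[...,0]>.5)&(p[...,0]<.6)]; print("block",cv2.minAreaRect((q[:,:2]*1000).astype(np.float32)),q[:,2].mean())
E
```

```text
[0.545686   0.04841371 0.24061215] [-1.79850914e+02 -8.42156489e-02  8.65240542e+01] 0.025695324679498824 14.999992587254383
[274.  45.] [259  27  31  37 887] top [0.547  0.1792 0.0721] ext [0.025 0.026 0.01 ]
[190.  96.] [ 180   61   21   72 1049] top [0.468  0.1417 0.0644] ext [0.013 0.06  0.009]
[ 94. 166.] [  72   71   46  221 4164] top [0.3684 0.0639 0.0714] ext [0.04 0.21 0.01]
[275. 145.] [261 130  28  31 661] top [0.5418 0.0955 0.0717] ext [0.025 0.026 0.009]
[276. 189.] [262 174  28  30 659] top [0.54   0.0537 0.0715] ext [0.025 0.025 0.009]
[210. 221.] [197 207  28  28 580] top [0.4714 0.0228 0.0626] ext [0.026 0.025 0.009]
[503. 286.] [ 455  275   88   21 1419] top [ 0.7621 -0.062   0.0846] ext [0.071 0.004 0.011]
block ((543.8624877929688, 126.21680450439453), (192.42581176757812, 48.14443588256836), 86.69573974609375) 0.03220587252081407
```

View pics/w2.png

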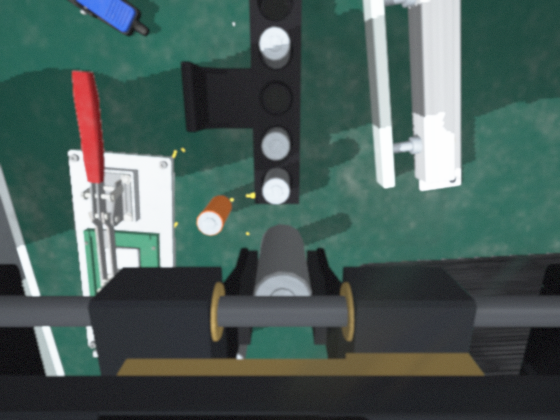

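```bash
python3 - <<'E'
from h import *
z=np.load("w2.npz");p=z['p']
m=(abs(p[...,0]-.546)<.02)&(abs(p[...,1]-.05)<.03)&(p[...,2]>.14)&(p[...,2]<.30)
v,u=np.where(m)
for z0 in np.arange(.15,.29,.01):
    q=p[m&(abs(p[...,2]-z0)<.005)]
    if len(q)>5:
        A=np.c_[2*q[:,:2],np.ones(len(q))];s=np.linalg.lstsq(A,(q[:,:2]**2).sum(1),rcond=None)[0]
        print(z0.round(3),len(q),"x",q[:,0].min().round(4),q[:,0].max().round(4),"ymax",np.percentile(q[:,1],98).round(4),"circ",s[:2].round(4),np.sqrt(s[2]+s[0]**2+s[1]**2).round(4))
E
```

```text
0.19 116 x 0.533 0.5582 ymax 0.0619 circ [0.5455 0.0489] 0.0127
0.2 255 x 0.5327 0.5583 ymax 0.062 circ [0.5456 0.049 ] 0.0126
0.21 284 x 0.5328 0.5584 ymax 0.062 circ [0.5457 0.049 ] 0.0126
0.22 529 x 0.526 0.5659 ymax 0.0618 circ [0.5453 0.0464] 0.0166
0.23 725 x 0.5261 0.5659 ymax 0.0618 circ [0.5452 0.047 ] 0.0167
0.24 900 x 0.526 0.5659 ymax 0.0618 circ [0.5455 0.0484] 0.0158
0.25 1780 x 0.5261 0.5659 ymax 0.0615 circ [0.546  0.0568] 0.0101
0.26 468 x 0.526 0.566 ymax 0.0605 circ [0.5459 0.0543] 0.017
0.27 629 x 0.5263 0.5659 ymax 0.0502 circ [0.5458 0.0463] 0.0164
0.28 317 x 0.528 0.5643 ymax 0.0573 circ [0.5461 0.0487] 0.0181
```

Call:
drive_tool --moves '[[[25, -6.5, 0], [0, 0, 0], 0.8], [[40, 0, 0], [0, 0, 0], 0.8], [[40, 0, 0], [0, 0, 0], 0.8], [[40, 0, 0], [0, 0, 0], 0.8], [[27, 0, 0], [0, 0, 0], 0.8], [[0, 0, 40], [0, 0, 0], 0.8], [[0, 0, 40], [0, 0, 0], 0.8], [[0, 0, 40], [0, 0, 0], 0.8], [[0, 0, 20], [0, 0, 0], 0.8], [[0, 0, 0], [0, 0, 0], 0.8], [[0, 0, 0], [0, 0, 0], 0.8], [[0, 0, 0], [0, 0, 0], 0.8]]'

```text
time_s: 6.37
tool_pos: [0.5507, 0.2208, 0.1037]
tool_rot: [179.8, -0.0, 86.5]
force: [0.8, -0.1, -1.4]
grip_width: 0.0254
grasp_force: 15.0
```

```bash
python3 - <<'E'
from h import *
for i in range(3):
    im,d,p,c=cloud("wrist" if i==2 else "top")
    o=env.get_obs(); print(o['tool_pos'].round(4),o['tool_rot'].round(2),o['force'].round(1))
    if i==1:
        m=((p[...,2]>.06)&(p[...,2]<.085)&(d>0)&(p[...,0]>.5)&(p[...,0]<.58)&(p[...,1]>0)&(p[...,1]<.25)).astype(np.uint8)
        k,l,s,cc=cv2.connectedComponentsWithStats(m)
        for j in range(1,k):
            if s[j,4]>30: q=p[l==j]; print(s[j],((q.min(0)+q.max(0))/2).round(4))
m=(abs(p[...,2]-.065)<.01)&(abs(p[...,0]-.5495)<.03)&(abs(p[...,1]-.221)<.03)
q=p[m]; print(len(q), q.min(0) if len(q) else 0, q.max(0) if len(q) else 0)
m=(abs(p[...,2]-.0725)<.006)&(abs(p[...,1]-.221)<.1)&(d>0);q=p[m];print(len(q),q.min(0),q.max(0))
E
```

```text
[0.5512 0.2209 0.1042] [ 1.7978e+02 -6.0000e-02  8.6500e+01] [-0.2  0.2 -0.8]
[0.5513 0.2209 0.1042] [ 1.7976e+02 -6.0000e-02  8.6500e+01] [-0.2 -0.2  0.7]
[219 207  10  10  70] [0.5471 0.1784 0.0701]
[250 209   9  10  71] [0.5429 0.094  0.071 ]
[265 211   9   9  68] [0.5398 0.0526 0.0731]
[0.5512 0.2208 0.1039] [ 1.7978e+02 -6.0000e-02  8.6490e+01] [-0.3 -0.2 -0.9]
503 [0.53861858 0.22246033 0.05501385] [0.56402165 0.23467655 0.07498514]
718 [0.5352357  0.16764528 0.06651695] [0.56407526 0.23476309 0.07844796]
```

Call:
drive_tool --moves '[[[-1, -2, 0], [0, 0, 0], 0.8], [[0, 0, 6], [0, 0, 0], 0.8], [[0, 0, 6], [0, 0, 0], 0.8], [[0, 0, 0], [0, 0, 0], 0.8], [[0, 0, 4], [0, 0, 0], 0.8], [[0, 0, 4], [0, 0, 0], 0.8], [[0, 0, 4], [0, 0, 0], 0.8], [[0, 0, 4], [0, 0, 0], 0.8], [[0, 0, 0], [0, 0, 0], 0.8], [[0, 0, 0], [0, 0, 0], 0.8]]'

```text
time_s: 7.35
tool_pos: [0.5479, 0.2194, 0.0732]
tool_rot: [-180.0, -0.0, 86.5]
force: [0.8, -1.2, -0.6]
grip_width: 0.0254
grasp_force: 15.0
```

Call:
drive_tool --moves '[[[0, 0, 4], [0, 0, 0], 0.8], [[0, 0, 4], [0, 0, 0], 0.8], [[0, 0, 2], [0, 0, 0], 0.8], [[0, 0, 0], [0, 0, 0], 0.8], [[0, 0, 0], [0, 0, 0], 0.8], [[0, 0, 0], [0, 0, 0], 0.8]]'

```text
time_s: 7.85
tool_pos: [0.5478, 0.2194, 0.0635]
tool_rot: [-180.0, 0.0, 86.5]
force: [0.3, 0.5, -0.7]
grip_width: 0.0256
grasp_force: 15.0
```

Call:
drive_tool --moves '[[[0, 0, 2], [0, 0, 0], 0.8], [[0, 0, 0], [0, 0, 0], 0.8], [[0, 0, 0], [0, 0, 0], 0.45], [[0, 0, 0], [0, 0, 0], 0.45], [[0, 0, 0], [0, 0, 0], 0.45], [[0, 0, 0], [0, 0, 0], 0.45], [[0, 0, -20], [0, 0, 0], 0.45], [[0, 0, -35], [0, 0, 0], 0.35], [[0, 0, -40], [0, 0, 0], 0.35], [[0, 0, -40], [0, 0, 0], 0.35], [[0, 0, -40], [0, 0, 0], 0.35], [[0, 0, 0], [0, 0, 0], 0.35]]'

```text
time_s: 8.85
tool_pos: [0.5513, 0.2219, 0.2453]
tool_rot: [179.3, -0.3, 86.5]
force: [1.3, 0.7, 0.3]
grip_width: 0.056
grasp_force: 0.0
```

Call:
drive_tool --moves '[[[0, -24, 0], [0, 0, 0], 0.35], [[0, -24, 0], [0, 0, 0], 0.35], [[-37, 0, 0], [0, 0, 0], 0.35], [[-37, 0, 0], [0, 0, 0], 0.35], [[-37, 0, 0], [0, 0, 0], 0.35], [[-37, 0, 0], [0, 0, 0], 0.35], [[-37, 0, 0], [0, 0, 0], 0.35], [[-37, 0, 0], [0, 0, 0], 0.35], [[-37, 0, 0], [0, 0, 0], 0.35], [[-37, 0, 0], [0, 0, 0], 0.35], [[-37, 0, 0], [0, 0, 0], 0.35], [[-37, 0, 0], [0, 0, 0], 0.35]]'

```text
time_s: 9.85
tool_pos: [0.4769, -0.1488, 0.2366]
tool_rot: [180.0, 0.1, 86.5]
force: [0.5, -0.8, -0.3]
grip_width: 0.0564
grasp_force: 0.0
```

Call:
drive_tool --moves '[[[0, 0, 0], [0, 0, 0], 0.35], [[0, 0, 0], [0, 0, 0], 0.35], [[0, 0, 0], [0, 0, 0], 0.35]]'

```text
time_s: 10.1
tool_pos: [0.4774, -0.1463, 0.2363]
tool_rot: [-180.0, -0.0, 86.5]
force: [-0.0, 0.3, -0.1]
grip_width: 0.0568
grasp_force: 0.0
```

```bash
python3 - <<'E'
from h import *
o=env.get_obs(); print(o['tool_pos'].round(4),o['tool_rot'].round(2))
for n in("top","wrist"):
    im,d,p,c=cloud(n)
    if n=="top":np.savez("top2.npz",im=im,d=d,p=p)
    m=((p[...,2]>.05)&(p[...,2]<.1)&(d>0)&(p[...,0]>.4)&(p[...,0]<.6)&(p[...,1]>-.25)&(p[...,1]<.3)).astype(np.uint8)
    k,l,s,cc=cv2.connectedComponentsWithStats(m)
    for i in range(1,k):
        if s[i,4]<40: continue
        q=p[l==i]; t=q[q[:,2]>np.percentile(q[:,2],97)-.008]
        print(n,cc[i].round(),s[i],"top",((t.min(0)+t.max(0))/2).round(4),"ext",np.ptp(t,axis=0).round(3))
E
```

```text
[ 0.4774 -0.1463  0.2363] [-1.7999e+02 -4.0000e-02  8.6510e+01]
top [210. 211.] [205 206  10  10  83] top [0.5483 0.2184 0.0757] ext [0.026 0.023 0.009]
top [224. 212.] [219 207  11  10  79] top [0.5479 0.1783 0.075 ] ext [0.023 0.025 0.01 ]
top [254. 214.] [250 209   9  10  74] top [0.5428 0.094  0.0752] ext [0.025 0.022 0.009]
top [269. 215.] [265 211   9  10  73] top [0.5397 0.0525 0.0753] ext [0.023 0.022 0.009]
top [299. 216.] [295 211   9  10  71] top [ 0.5416 -0.0307  0.0654] ext [0.025 0.023 0.008]
top [339. 239.] [336 235   8  10  61] top [ 0.4788 -0.1438  0.0652] ext [0.022 0.019 0.009]
top [280. 240.] [275 236  10   9  68] top [0.4721 0.0219 0.0675] ext [0.022 0.025 0.011]
top [237. 240.] [226 238  22   6  84] top [0.4689 0.1403 0.0675] ext [0.011 0.059 0.01 ]
wrist [262.   7.] [247   0  31  17 399] top [0.4714 0.0146 0.0621] ext [0.024 0.01  0.01 ]
wrist [346.  60.] [331  44  32  34 821] top [ 0.541  -0.0304  0.0629] ext [0.026 0.025 0.009]
wrist [282. 194.] [269 180  26  28 594] top [ 0.4775 -0.1459  0.0628] ext [0.025 0.026 0.009]
```

Call:
drive_tool --moves '[[[0, 0, 36], [0, 0, 0], 0.35], [[0, 0, 36], [0, 0, 0], 0.35], [[0, 0, 36], [0, 0, 0], 0.35], [[0, 0, 36], [0, 0, 0], 0.35], [[0, 0, 25], [0, 0, 0], 0.35], [[0, 0, 15], [0, 0, 0], 0.35], [[0, 0, 0], [0, 0, 0], 0.35], [[0, 0, 0], [0, 0, 0], 0.35]]'

```text
time_s: 10.87
tool_pos: [0.4774, -0.1456, 0.0524]
tool_rot: [-179.9, -0.1, 86.6]
force: [0.0, 0.3, 0.0]
grip_width: 0.0564
grasp_force: 0.0
```

Call:
drive_tool --moves '[[[0, 0, 0], [0, 0, 0], 0.8], [[0, 0, 0], [0, 0, 0], 0.8], [[0, 0, 0], [0, 0, 0], 0.8], [[0, 0, 0], [0, 0, 0], 0.8], [[0, 0, 0], [0, 0, 0], 0.8], [[0, 0, 0], [0, 0, 0], 0.8], [[0, 0, 0], [0, 0, 0], 0.8]]'

```text
time_s: 11.45
tool_pos: [0.4777, -0.1473, 0.053]
tool_rot: [180.0, 0.0, 86.5]
force: [0.1, -0.9, 3.4]
grip_width: 0.0254
grasp_force: 15.0
```

Call:
drive_tool --moves '[[[0, 0, -10], [0, 0, 0], 0.8], [[0, 0, -30], [0, 0, 0], 0.8], [[0, 0, -40], [0, 0, 0], 0.8], [[0, 0, -40], [0, 0, 0], 0.8], [[0, 0, -40], [0, 0, 0], 0.8], [[0, 0, -30], [0, 0, 0], 0.8], [[30, 0, 0], [0, 0, 0], 0.8], [[40, 0, 0], [0, 0, 0], 0.8], [[40, 0, 0], [0, 0, 0], 0.8], [[40, 0, 0], [0, 0, 0], 0.8], [[40, 0, 0], [0, 0, 0], 0.8], [[0, 0, 0], [0, 0, 0], 0.8]]'

```text
time_s: 12.45
tool_pos: [0.4883, 0.0528, 0.2438]
tool_rot: [179.9, -0.2, 87.2]
force: [-0.3, 0.9, -0.0]
grip_width: 0.0254
grasp_force: 15.0
```

Call:
drive_tool --moves '[[[25, 12, 0], [0, 0, 0], 0.8], [[32, 16, 0], [0, 0, 0], 0.8], [[32, 16, 0], [0, 0, 0], 0.8], [[8, 5, 0], [0, 0, 0], 0.8], [[0, 0, 0], [0, 0, 0], 0.8], [[0, 0, 35], [0, 0, 0], 0.8], [[0, 0, 35], [0, 0, 0], 0.8], [[0, 0, 20], [0, 0, 0], 0.8], [[0, 0, 0], [0, 0, 0], 0.8], [[0, 0, 0], [0, 0, 0], 0.8], [[0, 0, 0], [0, 0, 0], 0.8]]'

```text
time_s: 13.37
tool_pos: [0.5447, 0.1358, 0.1543]
tool_rot: [179.9, 0.0, 86.4]
force: [0.2, 1.1, -0.3]
grip_width: 0.0256
grasp_force: 15.0
```

```bash
python3 - <<'E'
from h import *
im,d,p,c=cloud("wrist"); o=env.get_obs(); t=o['tool_pos'];print(t.round(4),o['tool_rot'].round(2),o['force'].round(1))
for z0 in np.arange(t[2]-.05,t[2]-.015,.01):
    q=p[(abs(p[...,2]-z0)<.005)&(abs(p[...,0]-t[0])<.02)&(abs(p[...,1]-t[1])<.03)]
    if len(q)>20:
        A=np.c_[2*q[:,:2],np.ones(len(q))];s=np.linalg.lstsq(A,(q[:,:2]**2).sum(1),rcond=None)[0]
        print(z0.round(3),len(q),q[:,0].min().round(4),q[:,0].max().round(4),q[:,1].max().round(4),"circ",s[:2].round(4),np.sqrt(s[2]+s[0]**2+s[1]**2).round(4))
E
```

```text
[0.545  0.1362 0.1547] [ 1.7982e+02 -1.0000e-02  8.6460e+01] [ 0.7  0.1 -0.2]
0.105 158 0.532 0.5576 0.1502 circ [0.5449 0.137 ] 0.0127
0.115 253 0.5323 0.5578 0.1502 circ [0.5449 0.1371] 0.0126
0.125 299 0.5322 0.5578 0.1502 circ [0.5449 0.1369] 0.0127
0.135 549 0.5251 0.565 0.1503 circ [0.5443 0.1326] 0.018
```

Call:
drive_tool --moves '[[[0, 0, 25], [0, 0, 0], 0.8], [[0, 0, 25], [0, 0, 0], 0.8], [[0, 0, 12], [0, 0, 0], 0.8], [[0, 0, 0], [0, 0, 0], 0.8], [[0, 0, 0], [0, 0, 0], 0.8], [[0, 0, 4], [0, 0, 0], 0.8], [[0, 0, 4], [0, 0, 0], 0.8], [[0, 0, 4], [0, 0, 0], 0.8], [[0, 0, 4], [0, 0, 0], 0.8], [[0, 0, 0], [0, 0, 0], 0.8], [[0, 0, 0], [0, 0, 0], 0.8]]'

```text
time_s: 14.33
tool_pos: [0.5436, 0.1364, 0.0743]
tool_rot: [-180.0, 0.0, 86.5]
force: [-0.4, -0.7, 0.4]
grip_width: 0.0256
grasp_force: 15.0
```

Call:
drive_tool --moves '[[[0, 0, 4], [0, 0, 0], 0.8], [[0, 0, 4], [0, 0, 0], 0.8], [[0, 0, 4], [0, 0, 0], 0.8], [[0, 0, 0], [0, 0, 0], 0.8], [[0, 0, 0], [0, 0, 0], 0.8], [[0, 0, 0], [0, 0, 0], 0.45], [[0, 0, 0], [0, 0, 0], 0.45], [[0, 0, 0], [0, 0, 0], 0.45], [[0, 0, 0], [0, 0, 0], 0.45], [[0, 0, -20], [0, 0, 0], 0.45], [[0, 0, -35], [0, 0, 0], 0.45], [[0, 0, -35], [0, 0, 0], 0.45]]'

```text
time_s: 15.33
tool_pos: [0.5427, 0.1363, 0.1525]
tool_rot: [-179.8, 0.0, 86.5]
force: [0.6, -0.7, 1.0]
grip_width: 0.0474
grasp_force: 0.0
```

Call:
drive_tool --moves '[[[0, -20, -40], [0, 0, 0], 0.45], [[-10, -30, -40], [0, 0, 0], 0.45], [[-30, -28, 0], [0, 0, 0], 0.45], [[-40, 0, 0], [0, 0, 0], 0.45], [[0, 0, 0], [0, 0, 0], 0.45], [[0, 0, 0], [0, 0, 0], 0.45], [[0, 0, 0], [0, 0, 0], 0.45]]'

```text
time_s: 15.92
tool_pos: [0.4682, 0.0629, 0.2226]
tool_rot: [180.0, -0.0, 86.5]
force: [0.6, 0.1, 0.1]
grip_width: 0.0479
grasp_force: 0.0
```

```bash
cat > fx.py <<'E'
from h import *
def rep(n,im,d,p):
    m=((p[...,2]>.05)&(p[...,2]<.1)&(d>0)&(p[...,0]>.44)&(p[...,0]<.7)&(p[...,1]>.0)&(p[...,1]<.3)).astype(np.uint8)
    k,l,s,cc=cv2.connectedComponentsWithStats(m)
    for i in range(1,k):
        if s[i,4]<40: continue
        q=p[l==i]; t=q[q[:,2]>np.percentile(q[:,2],97)-.008]
        print(n,cc[i].round(),"top",((t.min(0)+t.max(0))/2).round(4),"ext",np.ptp(t,axis=0).round(3))
    m=((im.min(-1)>120)&(p[...,2]>.026)&(p[...,2]<.05)&(p[...,0]>.58)&(p[...,0]<.75)&(p[...,1]>0)&(p[...,1]<.3))
    k,l,s,c=cv2.connectedComponentsWithStats(m.astype(np.uint8))
    for i in range(1,k):
        if s[i,4]<200: continue
        q=p[l==i]; print(n,"white",s[i],cv2.minAreaRect((q[:,:2]*1000).astype(np.float32)),q[:,2].mean().round(4))
        # front edge: min x per y slice, line fit
        y=np.arange(q[:,1].min()+.005,q[:,1].max()-.005,.004)
        e=[(np.percentile(q[abs(q[:,1]-b)<.002][:,0],3),b) for b in y if (abs(q[:,1]-b)<.002).sum()>3]
        e=np.array(e); a,b=np.polyfit(e[:,1],e[:,0],1); print("  front edge x=%.4f at y=.15, yaw %.2f"%(a*.15+b,np.degrees(np.arctan(-a))),"y range",q[:,1].min().round(4),q[:,1].max().round(4))
E
python3 - <<'E'
from fx import *
for f in("w2","top1"):
    z=np.load(f+".npz");rep(f,z['im'],z['d'],z['p'])
o=env.get_obs();print(o['tool_pos'],o['tool_rot'])
im,d,p,c=cloud("wrist");rep("now",im,d,p);cv2.imwrite("pics/w3.png",im)
im,d,p,c=cloud("top");rep("topnow",im,d,p)
E
```

```text
w2 [274.  45.] top [0.547  0.1792 0.0721] ext [0.025 0.026 0.01 ]
w2 [190.  96.] top [0.468  0.1417 0.0644] ext [0.013 0.06  0.009]
w2 [275. 145.] top [0.5418 0.0955 0.0717] ext [0.025 0.026 0.009]
w2 [276. 189.] top [0.54   0.0537 0.0715] ext [0.025 0.025 0.009]
w2 [210. 221.] top [0.4714 0.0228 0.0626] ext [0.026 0.025 0.009]
w2 white [ 368    0   27  188 2530] ((649.7136840820312, 129.23377990722656), (12.853031158447266, 177.5322265625), 5.474948883056641) 0.0328
  front edge x=0.6418 at y=.15, yaw 5.39 y range 0.0409 0.217
w2 white [ 413    0   42  184 5999] ((703.068603515625, 129.4378662109375), (42.309505462646484, 172.34939575195312), 1.551395058631897) 0.0339
  front edge x=0.6860 at y=.15, yaw 4.62 y range 0.0431 0.215
top1 [224. 211.] top [0.548  0.1783 0.0747] ext [0.022 0.025 0.008]
top1 [254. 214.] top [0.5427 0.094  0.0759] ext [0.026 0.022 0.009]
top1 [269. 215.] top [0.5399 0.0526 0.0746] ext [0.023 0.022 0.008]
top1 [280. 240.] top [0.4721 0.0219 0.0663] ext [0.022 0.025 0.008]
top1 [236. 240.] top [0.4689 0.1404 0.0669] ext [0.011 0.058 0.009]
top1 white [199 154 
[... 1139 characters left out ...]
.0409 0.2208
now white [ 496    0   56  197 6727] ((699.3849487304688, 131.11964416503906), (39.963069915771484, 175.79452514648438), 4.12293004989624) 0.0338
  front edge x=0.6863 at y=.15, yaw 4.30 y range 0.0429 0.2178
topnow [210. 211.] top [0.5484 0.2185 0.0751] ext [0.025 0.023 0.008]
topnow white [199 154  76  17 835] ((697.821533203125, 151.8902130126953), (39.9247932434082, 219.2578887939453), 4.315817832946777) 0.0355
  front edge x=0.6863 at y=.15, yaw 5.18 y range 0.0433 0.2622
topnow white [201 172  74  12 337] ((656.4842529296875, 148.25721740722656), (31.615455627441406, 212.03395080566406), 4.1756591796875) 0.0343
  front edge x=0.6431 at y=.15, yaw 5.42 y range 0.0421 0.2535
```

View pics/w3.png

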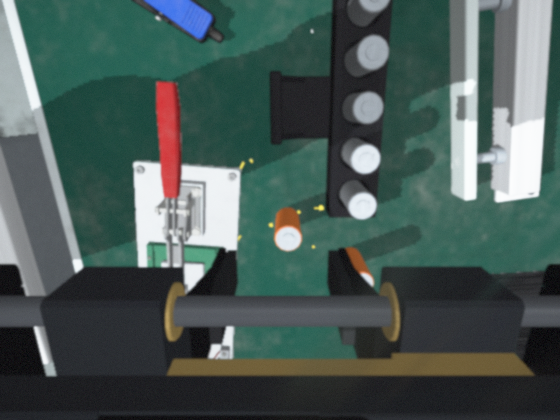

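All five cells are seated (wrist view: tops at (365,108), (368,8) and so on). The tab is at (275,108) and the bar at (465,100). Moving to the tab.

Call:
drive_tool --moves '[[[39, -5, 0], [0, 0, 0], 0.45], [[40, 0, 0], [0, 0, 0], 0.45], [[0, 0, 35], [0, 0, 0], 0.45], [[0, 0, 35], [0, 0, 0], 0.45], [[0, 0, 35], [0, 0, 0], 0.45], [[0, 0, 0], [0, 0, 0], 0.45], [[0, 0, 0], [0, 0, 0], 0.45], [[0, 0, 0], [0, 0, 0], 0.45]]'

```text
time_s: 16.68
tool_pos: [0.4688, 0.1432, 0.119]
tool_rot: [179.9, -0.1, 86.6]
force: [0.7, -0.7, -0.3]
grip_width: 0.0479
grasp_force: 0.0
```

Call:
drive_tool --moves '[[[0, 0, 25], [0, 0, 0], 0.45], [[0, 0, 25], [0, 0, 0], 0.45], [[0, 0, 16], [0, 0, 0], 0.45], [[0, 0, 10], [0, 0, 0], 0.45], [[0, 0, 0], [0, 0, 0], 0.45], [[0, 0, 0], [0, 0, 0], 0.45], [[0, 0, 0], [0, 0, 0], 0.45]]'

```text
time_s: 17.27
tool_pos: [0.4694, 0.1424, 0.0433]
tool_rot: [179.8, -0.0, 86.5]
force: [-0.2, 0.2, 0.9]
grip_width: 0.0477
grasp_force: 0.0
```

Call:
drive_tool --moves '[[[0, 0, 0], [0, 0, 0], 0.95], [[0, 0, 0], [0, 0, 0], 0.95], [[0, 0, 0], [0, 0, 0], 0.95], [[0, 0, 0], [0, 0, 0], 0.95], [[0, 0, 0], [0, 0, 0], 0.95], [[0, 0, 0], [0, 0, 0], 0.95], [[0, 0, 0], [0, 0, 0], 0.95], [[0, 0, 0], [0, 0, 0], 0.95], [[0, 0, 0], [0, 0, 0], 0.95], [[0, 0, 0], [0, 0, 0], 0.95]]' --newtons 35

```text
time_s: 18.1
tool_pos: [0.4678, 0.1419, 0.0414]
tool_rot: [-180.0, 0.0, 86.5]
force: [-0.3, -0.3, 0.1]
grip_width: 0.0099
grasp_force: 35.0
```

Call:
drive_tool --moves '[[[0, 3, 0], [0, 0, -0.017], 0.95], [[0, 5, 0], [0, 0, -0.017], 0.95], [[0, 5, 0], [0, 0, -0.017], 0.95], [[0, 5, 0], [0, 0, -0.017], 0.95], [[0, 5, 0], [0, 0, -0.017], 0.95], [[0, 5, 0], [0, 0, -0.017], 0.95], [[0, 5, 0], [0, 0, -0.017], 0.95], [[0, 5, 0], [0, 0, -0.017], 0.95], [[0, 2, 0], [0, 0, -0.017], 0.95], [[0, 0, 0], [0, 0, 0], 0.95], [[0, 0, 0], [0, 0, 0], 0.95], [[0, 0, 0], [0, 0, 0], 0.95]]'

```text
time_s: 19.1
tool_pos: [0.5079, 0.1415, 0.0415]
tool_rot: [-180.0, 0.0, 95.2]
force: [-0.9, -3.8, 2.5]
grip_width: 0.0098
grasp_force: 35.0
```

```bash
python3 - <<'E'
from fx import *
o=env.get_obs();print(o['tool_pos'].round(4),o['tool_rot'].round(2),o['force'].round(1),o['wrist_torque'].round(2))
im,d,p,c=cloud("scene");rep("scene",im,d,p)
im2,d,p,c=cloud("wrist")
m=(p[...,2]>.025)&(p[...,2]<.04)&(p[...,1]>.15)&(p[...,1]<.28)&(p[...,0]>.5)&(d>0)
for b in np.arange(.16,.28,.01):
    q=p[m&(abs(p[...,1]-b)<.003)]; dk=q[q[:,0]<.645]
    if len(dk): print(b.round(2),len(dk),np.percentile(dk[:,0],[1,99]).round(4))
cv2.imwrite("pics/s4.png",np.vstack([cv2.resize(im[180:290,150:330],(540,330)),im2[:260,:540]]))
E
```

```text
[0.5079 0.1415 0.0415] [-1.800e+02  5.000e-02  9.522e+01] [-0.9 -3.8  2.5] [-0.55 -0.01 -0.15]
scene [219. 231.] top [0.5812 0.192  0.0687] ext [0.024 0.024 0.008]
scene [204. 237.] top [0.575  0.2317 0.0693] ext [0.029 0.024 0.008]
scene [303. 235.] top [0.4706 0.0247 0.06  ] ext [0.026 0.024 0.008]
scene [245. 244.] top [0.4812 0.1726 0.0961] ext [0.03  0.012 0.008]
scene white [176 210  42  22 347] ((696.81298828125, 204.8828125), (36.534385681152344, 118.97784423828125), 5.34975004196167) 0.0313
  front edge x=0.6868 at y=.15, yaw 5.53 y range 0.1467 0.2645
0.16 1219 [0.5593 0.6418]
0.17 1266 [0.5011 0.641 ]
0.18 494 [0.5575 0.6399]
0.19 501 [0.5564 0.6376]
0.2 1086 [0.5557 0.6035]
0.21 1575 [0.5548 0.6028]
0.22 685 [0.5539 0.5746]
0.23 552 [0.5529 0.5638]
0.24 708 [0.5521 0.5722]
0.25 1892 [0.5513 0.5984]
0.26 18 [0.5937 0.5994]
```

View pics/s4.png

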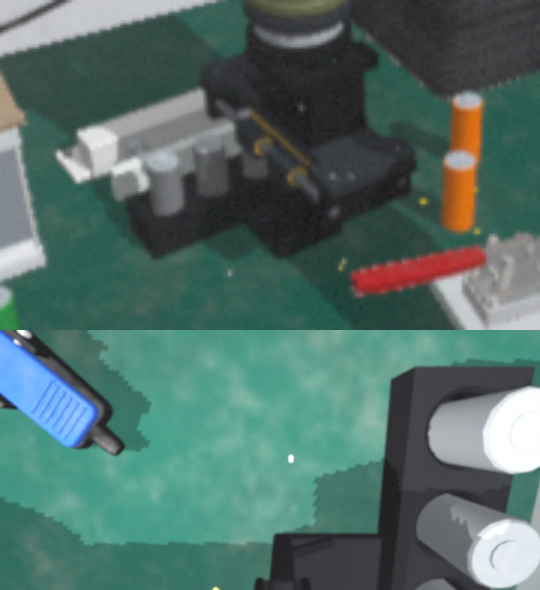

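Call:
drive_tool --moves '[[[-0.5, 2, 0], [0, 0, 0], 0.95], [[-0.5, 3, 0], [0, 0, 0], 0.95], [[-0.5, 3, 0], [0, 0, 0], 0.95], [[-0.5, 3, 0], [0, 0, 0], 0.95], [[-0.5, 3, 0], [0, 0, 0], 0.95], [[-0.5, 3, 0], [0, 0, 0], 0.95], [[-0.5, 3, 0], [0, 0, 0], 0.95], [[-0.5, 3, 0], [0, 0, 0], 0.95], [[0, 2, 0], [0, 0, 0], 0.95], [[0, 2, 0], [0, 0, 0], 0.95], [[0, 0, 0], [0, 0, 0], 0.95], [[0, 0, 0], [0, 0, 0], 0.95]]'

```text
time_s: 20.2
tool_pos: [0.5336, 0.1423, 0.0415]
tool_rot: [-179.9, -0.1, 95.4]
force: [-5.5, 0.5, 5.2]
grip_width: 0.0095
grasp_force: 35.0
```

Call:
drive_tool --moves '[[[0, 1, 0], [0, 0, 0], 0.95], [[0, 1, 0], [0, 0, 0], 0.95], [[0, 1, 0], [0, 0, 0], 0.95], [[0, 0, 0], [0, 0, 0], 0.95], [[0, 0, 0], [0, 0, 0], 0.95]]'

```text
time_s: 20.62
tool_pos: [0.5363, 0.1425, 0.0416]
tool_rot: [-179.8, -0.0, 95.4]
force: [-6.4, -0.5, 6.8]
grip_width: 0.0101
grasp_force: 35.0
```

Call:
drive_tool --moves '[[[0, 1, 0], [0, 0, 0], 0.95], [[0, 1, 0], [0, 0, 0], 0.95], [[0, 1, 0], [0, 0, 0], 0.95], [[0, 1, 0], [0, 0, 0], 0.95], [[0, 0, 0], [0, 0, 0], 0.95], [[0, 0, 0], [0, 0, 0], 0.95]]'

```text
time_s: 21.12
tool_pos: [0.5402, 0.1428, 0.0416]
tool_rot: [-179.8, -0.0, 95.4]
force: [-6.9, -0.3, 7.7]
grip_width: 0.01
grasp_force: 35.0
```

```bash
cat > bar.py <<'E'
from h import *
def bar(im,d,p,t):
    # bar centreline + block: project white pts at z~.033 on fixture x axis
    a=np.radians(5.4);xf=np.array([np.cos(a),np.sin(a)]);yf=np.array([-xf[1],xf[0]]);o=np.array([.6419,.149])
    m=(im.min(-1)>120)&(p[...,2]>.026)&(p[...,2]<.045)&(d>0); q=p[m][:,:2]-o; s=q@xf;w=q@yf
    for lo in range(-105,105,15):
        k=(w*1000>lo)&(w*1000<lo+15)&(s>-.01)&(s<.06); x=s[k]*1000
        if len(x)>15:
            h=np.histogram(x,np.arange(-10,61,3))[0]; print(t,lo,len(x),''.join('%4d'%v for v in h))
E
python3 - <<'E'
from bar import *
print(np.arange(-10,60,3))
z=np.load("top1.npz");bar(z['im'],z['d'],z['p'],"rest")
o=env.get_obs();print(o['force'].round(1),o['wrist_torque'].round(2))
im,d,p,c=cloud("top");bar(im,d,p,"now")
im,d,p,c=cloud("scene");bar(im,d,p,"scn")
E
```

```text
[-10  -7  -4  -1   2   5   8  11  14  17  20  23  26  29  32  35  38  41
  44  47  50  53  56  59]
rest -105 54    0   0   0   6   6   6   5   0   0   0   0   0   0   0   0   0   0   0   8   6   5   6   4
rest -90 57    0   0   0   4   7   5   6   2   0   0   0   0   0   0   0   0   1   3   9   3   7   5   5
rest -75 63    0   0   0   5   5   6   4   4   0   1   1   1   0   1   1   2   3   1   6   6   4   5   4
rest -60 47    0   0   0   5   5   5   5   0   0   0   0   0   0   0   0   0   0   0   7   5   5   5   5
rest -45 55    0   0   0   7   5   7   4   2   0   0   0   0   0   0   0   0   0   0   9   5   5   6   5
rest -30 56    0   0   0   5   6   5   6   3   0   0   0   0   0   0   0   0   0   0   5   7   3   7   7
rest -15 54    0   0   0   5   7   3   7   1   0   0   0   0   0   0   0   0   0   1   9   5   7   4   5
rest 0 57    0   0   0   5   5   6   5   4   0   0   0   0   0   0   0   0   0   0   9   6   7   2   6
rest 15 55    0   0   0   6   5   5   5   3   0   0   0   0   0   0   0   0   0   0   6   5   7   3   6
rest 30 53    0   0   0   6   6   4   5   1   0   0   0   
[... 1967 characters left out ...]
 0   1   2   4   2   2   0   0   0   0   0   0   0   0   0   2  10   6   1   5   2
scn 15 24    0   0   0   1   0   0   0   0   0   0   0   0   0   0   0   0   0   3   5   4   4   2   2
scn 30 28    0   0   0   0   0   0   0   0   0   0   0   0   0   0   0   0   0   2   8   6   1   6   4
scn 45 39    0   0   0   1   5   1   2   3   0   0   0   0   0   0   0   0   0   1   9   5   6   1   5
scn 60 27    0   0   0   0   0   0   0   0   0   0   0   0   0   0   0   0   0   3   6   5   4   3   5
scn 75 30    0   0   0   0   0   1   0   1   0   0   0   0   0   0   0   0   0   3   8   7   3   5   2
scn 90 48    0   0   0   0   6   5   4   1   0   0   0   0   0   0   0   0   0   0  11   8   2   5   4
```

Call:
drive_tool --moves '[[[0, 0, -0.4], [0, 0, 0], 0.95], [[0, 0, -0.3], [0, 0, 0], 0.95], [[0, 0.5, 0], [0, 0, 0], 0.95], [[0, 0.5, 0], [0, 0, 0], 0.95], [[0, 0.5, 0], [0, 0, 0], 0.95], [[0, 0.5, 0], [0, 0, 0], 0.95], [[0, 0, 0], [0, 0, 0], 0.95], [[0, 0, 0], [0, 0, 0], 0.95], [[0, 0, 0], [0, 0, 0], 0.95]]'

```text
time_s: 21.97
tool_pos: [0.5416, 0.1423, 0.0418]
tool_rot: [-179.7, -0.0, 95.3]
force: [-9.4, 0.6, 5.9]
grip_width: 0.0099
grasp_force: 35.0
```

Call:
drive_tool --moves '[[[0, 0.5, 0], [0, 0, 0], 0.95], [[0, 0.5, -0.2], [0, 0, 0], 0.95], [[0, 0.5, 0], [0, 0, 0], 0.95], [[0, 0.5, -0.2], [0, 0, 0], 0.95], [[0, 0.5, 0], [0, 0, 0], 0.95], [[0, 0.5, 0], [0, 0, 0], 0.95], [[0, 0, 0], [0, 0, 0], 0.95], [[0, 0, 0], [0, 0, 0], 0.95], [[0, 0, 0], [0, 0, 0], 0.95]]'

```text
time_s: 22.72
tool_pos: [0.5435, 0.1425, 0.042]
tool_rot: [-179.6, 0.0, 95.3]
force: [-12.5, 0.2, 7.7]
grip_width: 0.0098
grasp_force: 35.0
```

Call:
drive_tool --moves '[[[0, 0.5, 0], [0, 0, 0], 0.95], [[0, 0.5, -0.2], [0, 0, 0], 0.95], [[0, 0.5, 0], [0, 0, 0], 0.95], [[0, 0.5, -0.2], [0, 0, 0], 0.95], [[0, 0.5, 0], [0, 0, 0], 0.95], [[0, 0.5, 0], [0, 0, 0], 0.95], [[0, 0, 0], [0, 0, 0], 0.95], [[0, 0, 0], [0, 0, 0], 0.95], [[0, 0, 0], [0, 0, 0], 0.95]]'

```text
time_s: 23.47
tool_pos: [0.546, 0.1428, 0.0421]
tool_rot: [-179.5, 0.0, 95.3]
force: [-13.2, -0.1, 6.7]
grip_width: 0.0098
grasp_force: 35.0
```

```bash
python3 - <<'E'
from bar import *
o=env.get_obs();print(o['tool_pos'].round(4),o['tool_rot'].round(2),o['force'].round(1),o['wrist_torque'].round(2))
im,d,p,c=cloud("top");bar(im,d,p,"now")
E
```

```text
[0.546  0.1428 0.0421] [-1.7954e+02  2.0000e-02  9.5350e+01] [-13.2  -0.1   6.7] [0.03 2.07 0.04]
now -105 56    0   0   0   0   5   7   4   6   5   0   0   0   0   0   0   0   0   1   7   6   5   5   5
now -90 55    0   0   0   0   2   5   5   5   4   0   0   0   0   0   0   0   1   5   8   3   5   5   6
now -75 62    0   0   0   0   0   5   5   5   5   0   2   1   0   1   0   2   3   4   4   6   5   4   6
now -60 47    0   0   0   0   0   5   5   5   4   0   0   0   0   0   0   0   0   0   8   5   5   5   5
now -45 49    0   0   0   0   1   3   6   5   3   0   0   0   0   0   0   0   0   1   8   4   7   3   7
now -30 31    0   0   0   0   0   0   0   0   0   0   0   0   0   0   0   0   0   0   5   5   8   3   6
now -15 33    0   0   0   0   0   0   0   0   0   0   0   0   0   0   0   0   0   0   7   6   7   6   5
now 0 31    0   0   0   0   0   0   0   0   0   0   0   0   0   0   0   0   0   0   9   6   4   6   5
now 45 17    0   0   0   0   0   0   0   0   0   0   0   0   0   0   0   0   0   0   4   0   3   5   4
now 60 34    0   0   0   0   0   0   0   0   0   0   0   0   0   0   0   0   1   2   7   5   5   5   6
now 75 33    0   0   0   0   0   0   0   0   0   0   0   0   0   0   0   0   0   0  10   6   4   7   5
now 90 31    0   0   0   0   0   0   0   0   0   0   0   0   0   0   0   0   0   0   7   5   5   8   3
```

Call:
drive_tool --moves '[[[0, 0.5, 0], [0, 0, 0], 0.95], [[0, 0.5, 0], [0, 0, 0], 0.95], [[0, 0.5, 0], [0, 0, 0], 0.95], [[0, 0.5, 0], [0, 0, 0], 0.95], [[0, 0.5, 0], [0, 0, 0], 0.95], [[0, 0.5, 0], [0, 0, 0], 0.95], [[0, 0.5, 0], [0, 0, 0], 0.95], [[0, 0.5, 0], [0, 0, 0], 0.95], [[0, 0.5, 0], [0, 0, 0], 0.95], [[0, 0.5, 0], [0, 0, 0], 0.95], [[0, 0, 0], [0, 0, 0], 0.95], [[0, 0, 0], [0, 0, 0], 0.95]]'

```text
time_s: 24.52
tool_pos: [0.55, 0.1431, 0.0422]
tool_rot: [-179.4, 0.1, 95.4]
force: [-16.2, -1.3, 10.0]
grip_width: 0.0099
grasp_force: 35.0
```

```bash
python3 - <<'E'
from bar import *
o=env.get_obs();print(o['tool_pos'].round(4),o['tool_rot'].round(2),o['force'].round(1),o['wrist_torque'].round(2),o['grasp_force'])
im,d,p,c=cloud("top");bar(im,d,p,"now")
a=np.radians(5.4)
z=(p[...,2]>.06)&(p[...,2]<.09)&(d>0)&(p[...,0]>.6)&(p[...,0]<.66)&(p[...,1]>.03)&(p[...,1]<.28)
k,l,s,cc=cv2.connectedComponentsWithStats(z.astype(np.uint8))
for i in range(1,k):
    if s[i,4]>30:q=p[l==i];print(s[i],((q.min(0)+q.max(0))/2).round(4))
im,d,p,c=cloud("scene");bar(im,d,p,"scn"); cv2.imwrite("pics/s5.png",cv2.resize(im[170:290,140:320],(720,480)))
E
```

```text
[0.55   0.1431 0.0422] [-1.7942e+02  6.0000e-02  9.5360e+01] [-16.2  -1.3  10. ] [-0.05  2.52  0.02] 35.007646485192
now -105 55    0   0   0   0   0   6   5   5   5   5   0   0   0   0   0   0   0   0   8   6   5   5   5
now -90 55    0   0   0   0   0   0   4   4   8   4   2   0   0   0   0   0   0   2  11   3   5   5   6
now -75 59    0   0   0   0   0   0   3   5   6   5   1   0   0   0   2   2   4   2   6   5   4   6   6
now -60 51    0   0   0   0   0   0   5   5   5   5   0   0   0   0   0   0   0   1   8   5   5   5   5
now -45 52    0   0   0   0   0   1   2   7   5   5   2   0   0   0   0   0   0   0   8   7   3   6   6
now -30 30    0   0   0   0   0   0   0   0   0   0   0   0   0   0   0   0   0   0   7   5   5   4   5
now -15 33    0   0   0   0   0   0   0   0   0   0   0   0   0   0   0   0   0   0   9   5   6   5   6
now 0 27    0   0   0   0   0   0   0   0   0   0   0   0   0   0   0   0   0   0   7   3   4   6   4
now 60 24    0   0   0   0   0   0   0   0   0   0   0   0   0   0   0   0   0   0   2   5   4   6   6
now 75 30    0   0   0   0   0   0   0   0   0   0   0   0   0   0   0   0   0   0   9   6   5   5   4
now 90 33    0   0   0   0   0   0   0   0   0   0   0   0   0   0   0   0   0   0   7   7   4   7   5
[261 177   9  10  72] [0.6346 0.0662 0.0705]
[247 178   9  10  68] [0.6308 0.1057 0.0702]
scn 0 32    0   0   0   0   0   0   1   3   5   1   1   0   0   0   0   0   0   2   3   5   2   6   2
scn 30 26    0   0   0   0   0   0   0   0   0   0   0   0   0   0   0   0   0   5   4   4   4   4   2
scn 45 30    0   0   0   0   0   0   0   4   4   2   1   0   0   0   0   0   0   1   4   4   5   4   1
scn 75 33    0   0   0   0   0   0   0   1   1   0   1   0   0   0   0   0   0   2   8   7   6   2   4
scn 90 45    0   0   0   0   0   0   2   5   2   4   1   1   0   0   0   0   0   2  11   3   3   6   4
```

View pics/s5.png

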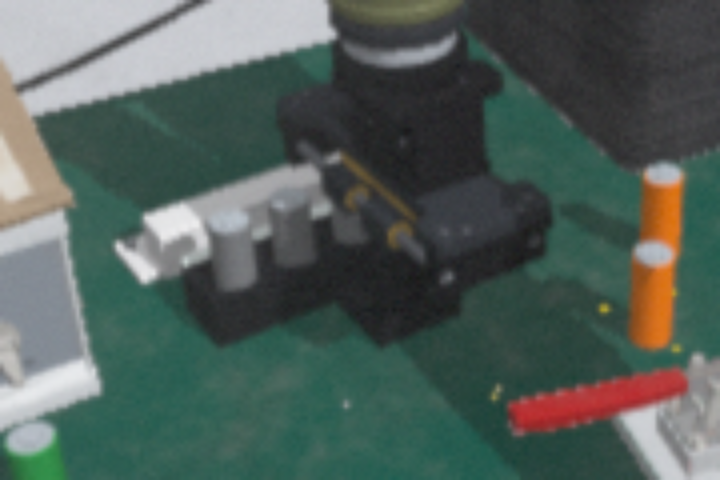

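Scene crop: the carrier at (290,290) lies flat against the bar, which is about 8 mm back, with all the visible cells upright. One more millimetre, then hold.

Call:
drive_tool --moves '[[[0, 0.5, 0], [0, 0, 0], 0.95], [[0, 0.5, 0], [0, 0, 0], 0.95], [[0, 0, 0], [0, 0, 0], 0.95], [[0, 0, 0], [0, 0, 0], 0.95], [[0, 0, 0], [0, 0, 0], 0.95], [[0, 0, 0], [0, 0, 0], 0.95], [[0, 0, 0], [0, 0, 0], 0.95], [[0, 0, 0], [0, 0, 0], 0.95], [[0, 0, 0], [0, 0, 0], 0.95], [[0, 0, 0], [0, 0, 0], 0.95], [[0, 0, 0], [0, 0, 0], 0.95], [[0, 0, 0], [0, 0, 0], 0.95]]'

```text
time_s: 25.62
tool_pos: [0.5508, 0.1432, 0.0422]
tool_rot: [-179.4, 0.1, 95.4]
force: [-16.2, -1.2, 10.6]
grip_width: 0.0097
grasp_force: 35.0
```

```bash
python3 - <<'E'
from bar import *
im,d,p,c=cloud("top");bar(im,d,p,"now")
o=env.get_obs();print(o['tool_pos'].round(4),o['force'].round(1),o['grasp_force'],o['joint_velocities'].round(2))
E
```

```text
now -105 53    0   0   0   0   0   1   4   6   5   4   3   0   0   0   0   0   0   0   8   6   5   5   5
now -90 50    0   0   0   0   0   0   3   4   6   5   1   0   0   0   0   0   1   3   8   4   6   5   4
now -75 60    0   0   0   0   0   0   0   5   5   5   5   1   0   0   2   1   4   3   7   4   4   7   5
now -60 49    0   0   0   0   0   0   4   5   5   5   1   0   0   0   0   0   0   1   8   4   5   5   5
now -45 50    0   0   0   0   0   0   5   1   6   5   3   0   0   0   0   0   0   0   9   4   6   3   7
now -30 32    0   0   0   0   0   0   0   0   0   0   0   0   0   0   0   0   0   0   6   5   5   5   7
now -15 31    0   0   0   0   0   0   0   0   0   0   0   0   0   0   0   0   0   0   8   6   6   6   5
now 0 24    0   0   0   0   0   0   0   0   0   0   0   0   0   0   0   0   0   0   7   0   6   4   5
now 60 23    0   0   0   0   0   0   0   0   0   0   0   0   0   0   0   0   0   0   1   4   6   2   6
now 75 33    0   0   0   0   0   0   0   0   0   0   0   0   0   0   0   0   0   1   9   5   6   5   7
now 90 32    0   0   0   0   0   0   0   0   0   0   0   0   0   0   0   0   0   1   8   6   7   3   4
[0.5508 0.1432 0.0422] [-17.1  -1.5  11.7] 35.01002850942314 [ 0.07 -0.06 -0.04 -0.01  0.03  0.07 -0.01]
```

The bar is about 9 mm back, which is about 9.5 N, and everything is steady. Handing in.

```bash
python3 -c "
from cell import env
print(env.sign_off())"
```

```text
the job is handed in; nothing more can be done
None
```

I handed the job in at about 26 s with both spares in pockets 3 and 5 and the carrier gripped by its tab, centred and square on the bar; the camera puts the bar about 9 mm back, so about 9.5 N by its spring rate, but sign-off returned no verdict.

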